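Release the e-bike battery from its charging dock

ROBOT

A 6-joint arm with a two-finger parallel gripper is mounted at the origin on the work surface. World frame = base frame: x ahead of the robot, y to its left, z up, the work surface at z = 0. Lengths are in m, angles in rad, forces in N, time in s.
With the tool pointing down it reaches from about 0.35 to 0.975 m from the base axis. Payload 7.1 kg.
Tool frame: the origin (TCP) lies on the mounting face of the last link; the fingertips stand 182 mm ahead of it and the grasp point (between the pads) lies 163 mm ahead of it; y points along the fingers, z is the direction in which the jaws open and shut, and the axes are right-handed (so a half turn about y gives the same grasp; the last joint's range is limited). The gripper opens to 88 mm and grips with 3 to 60 N. Pads are 20 mm wide; open, the fingers measure 115 mm over their backs; the gripper's body (75 mm by 178 mm) begins 61 mm behind the grasp point.
Start: joints at [1.102, 0.423, 1.63, -0, 1.089, -0.019], TCP at [0.272, 0.563, 0.405] pointing down, gripper open.
Joint ranges: [-3, 3], [-0.9, 2.11], [0.09, 2.58], [-1.31, 4.45], [0.11, 2.69], [-2.54, 2.54]. Speed limits (rad/s): [2.39, 2.39, 3.01, 3.14, 3.14, 3.14].

INTERFACE

Orientations are given as a 3x3 rotation matrix whose columns are the frame's x, y, z axes.
In Python, from workcell import env gives the robot as it stands.
- The arm moves only by the tool drive_tool, never from a script. Its argument "commands" is a list that holds one entry, the list of rows, each a list of 7 numbers: the shift along the world's x, y, z in cm, then the turn, a rotation vector about the world's x, y, z in rad, then the opening, from -1 (shut) to 1 (fully open), so that 0 is half open. A call has 1 to 20 rows; each row is the pose to reach, as a shift and turn from the pose commanded when the call began; what a row does not reach only later rows make up. A row lasts 1/10 s, in which the tool goes at most 50 mm and 8.59 degrees, less where a joint would pass 70% of its speed; a pose out of reach is approached as far as the arm can. A call with a gripper value outside its range is refused whole. The fingers move at their own pace and stop on an object; "newtons" is the grip in N (left out, the last holds). Time passes only in rows, so rows that repeat a pose let the fingers close. It gives the time, the measured TCP pose, the force and the opening at its end, in the units of the state.
- env.read_state(): the state, without advancing time (a new reading comes with each control period).
- env.camera(name): name is "side" or "top" or "wrist"; returns a dict with "image" (384x512x3 uint8, red, green, blue), "fx", "fy", "cx", "cy" (pixels), "R" (3x3) and "t" (3): a world point X has camera coordinates R X + t; the wrist camera has in their place "tool_from_camera" (4x4, takes a point from camera to tool coordinates, whose origin is the TCP and whose axes are the tool frame's). Camera axes: x right, y down, z forward; pixel columns grow to the right and rows downward; lengths in m; the calibration is good to about 2 mm. A picture is of the moment at which its call begins: read the wrist's pose just before it. There is no depth.
- env.hand_in(): hands the job in, once; it reports no verdict.
The state is a dict: "t": time; "joint_positions": joint angles; "dq": joint speeds; "effort": joint torques, N m; "position": TCP position; "tool_rot": TCP orientation; "wrist_force": force on the tool from outside, world axes, zero at the start; "ft_torque": the same for the moment, N m; "gripper_width": finger opening in m.
Only numpy, scipy, OpenCV 4.12 (cv2) and the standard library are available. Lean on these libraries where they do the work, as an engineer would, in place of code of your own. Each camera call takes 0.05 s, during which the arm holds its last target.

TASK

The e-bike battery has finished charging: reach a fingertip down through the loop of its carrying handle, press the red spring catch down and hold it down while you push the handle's bar away from the charger head with the same finger, so that the battery slides out over the catch until it comes up against the dock's two end stops. Do not grip or lift the battery; leave it resting on its rails, take the hand away, and leave the other things on the shelf where they are.

Things in the scene. Friction and masses are not known exactly. Their poses are not given: they have to be found in the camera images.
- dock: black charging dock with a grey deck, fixed to the shelf, 346 x 130 mm. Origin: on the shelf surface, on its centre line, straight under the battery's front face when home. +x runs along the dock to the charger head (x 174 to 242 mm, 95 mm tall); the battery is drawn out along -x; z up. Side walls 44 mm tall at y = +-57 to +-65 mm, x = -104 to 172 mm. Two lips at x = 88 to 168 mm hold the battery's base down.
- dock_mouth (a point): point on the dock's deck, 14 mm above the shelf, midway between the two steel end stops at x = -94 mm. Stops: 10 mm thick, 40 mm tall, 88 mm between them; they stop the battery's base after 94 mm, the handle passes over them. The deck between the white skid rails (tops 26 mm high, 64 mm apart) is clear from the catch to its end at x = -104 mm, and beyond.
- battery: grey and black battery, 170 x 110 x 52 mm, top 78 mm above the shelf, about 0.85 kg, slides on the rails with 5 to 10 N of friction. Lowest 10 mm: base 110 mm wide; above: 92 mm wide. Origin: centre of its underside (handle not counted); axes parallel to the dock's. In the dock's frame the origin is at x = 85, z = 26 mm when home, x = -9 mm against the end stops.
- handle_mid (a point): centre of the bar of the loop handle on the battery's -x end: bar 14 x 14 mm, 108 mm long across the dock, 44 to 58 mm above the shelf, this point 54 mm in front of the body's front face. Between bar and body is an opening, 47 mm along x and 84 mm across, open above and below, straight over the catch.
- catch (a joint): travel of the spring catch in m: 0 up, 0.018 fully down (bottom stop). It takes about 3 N to start and 5 N at the bottom, and springs back when let go. Up, it stands 12 mm above the battery's underside and blocks its front face; pressed 13 mm or more, the battery passes over it. Once over it, the battery's body keeps it down.
- catch_top (a point): centre of the flat top of the red catch, a block 40 x 40 mm that moves straight down, at x = -43 to -3 mm of the dock, on its centre line. Its top is 38 mm above the shelf when up and 20 mm when fully down.
- canister: stainless steel canister with a screw-top lid, standing, 72 mm diameter, 170 mm tall. Origin: centre of its underside. Leave it alone.
- multitool: orange folding multitool lying flat, 90 x 30 x 20 mm. Origin: centre of its underside. Leave it alone.
- spoke_wrench: blue three-armed spoke wrench lying flat, 64 mm across, 8 mm thick. Origin: centre of its underside. Leave it alone.
- seat_clamp: chrome seat clamp ring, 40 mm across, 16 mm tall. Origin: centre of its underside. Leave it alone.
- light: green silicone light, a disc 46 mm across and 31 mm tall with two short strap ends (86 mm over them). Origin: centre of its underside. Leave it alone.
- pump: small aluminium hand pump lying flat, 240 mm long, 27 mm tall. Origin: under its middle. Leave it alone.

How it is judged:
On the way, in this order (a step that is already met when the one before it is completed fails the run):
1. a fingertip holds the catch down while the battery is still home (value of joint catch above 0.012 m and contact force between the fingers and catch above 0.5 N and x of battery in the frame of dock above 0.075 m), for 0.05 s.
2. the battery has slid over the catch, which is still down (value of joint catch above 0.01 m and x of battery in the frame of dock below 0.055 m), for 0.05 s.
At the end, for the whole second after the job is handed in: the battery rests level on the dock's rails (within 4 mm in height and 3 degrees), drawn out to within 10 mm of the end stops, lying over the catch and keeping it down, and is still (x of battery in the frame of dock between -0.02 and 0.001 m and y of battery in the frame of dock between -0.006 and 0.006 m and z of battery in the frame of dock between 0.022 and 0.03 m and angle between battery's own z axis and vertical below 0.05 rad and angle between the x axis of battery and the x axis of dock, either way round below 0.08 rad and value of joint catch above 0.01 m and linear speed of battery below 0.01 m/s); the robot touches nothing.
It fails at once if the battery is lifted or tipped (z of battery in the frame of dock above 0.038 m or angle between battery's own z axis and vertical above 0.12 rad).
It fails at once if the bar of the handle is gripped between the fingers (contact force between the fingers and battery_c0 above 2 N and contact force between the fingers and battery_c1 above 2 N).
It fails at once if another thing on the shelf is pushed more than 20 mm out of its place or tipped over (distance of any of canister, multitool, spoke_wrench, seat_clamp, light, pump from where it was at the start of the episode above 0.02 m or angle between any of canister, multitool, spoke_wrench, seat_clamp, light, pump's own z axis and vertical above 0.35 rad).
It also fails if it takes over 35 s, if anything falls off the work surface, if the arm or the gripper's body presses on something with over 40 N, if the wrist force passes 120 N, or if a joint passes its speed limit or range.

## Working session

There is one attempt and no reset: what is moved stays moved. The work goes in short steps, Python scripts to look and compute and a tool call to move; the robot and the scene stay as the last step left them, time stands still between calls to the robot, and variables do not carry over. Pictures are saved under pics/ and viewed, and the job is handed in when it is done.

Besides the shell and the picture viewer there is one more tool, called after ">>>" in YAML: its name, and indented under it one key for each argument. drive_tool: Moves the arm, as the interface text tells. Its arguments: {"type":"object","properties":{"commands":{"type":"array","items":{"type":"array","items":{"type":"array","items":{"type":"number"}}}},"newtons":{"type":"number"}},"required":["commands"]}

```bash
mkdir -p pics && ls
python3 - <<'E'
from workcell import env
import cv2, numpy as np
s=env.read_state(); print(s)
for n in ("side","top","wrist"):
    c=env.camera(n); cv2.imwrite(f"pics/{n}0.png",cv2.cvtColor(c["image"],cv2.COLOR_RGB2BGR))
    print(n,{k:(np.round(v,4).tolist() if k!="image" else 0) for k,v in c.items()})
E
```

```text
pics
{'t': 0.0, 'joint_positions': array([ 1.10198680e+00,  4.23821856e-01,  1.63069934e+00, -2.32932381e-05,
        1.08857899e+00, -1.89956543e-02]), 'dq': array([-1.07872648e-05,  4.76596494e-04,  2.22378755e-03,  2.34930578e-03,
       -1.41273339e-04, -2.80850111e-04]), 'effort': array([ 2.23445277e-03, -5.44646645e+01, -2.73656505e+01,  6.45444612e-02,
        2.30247719e-02, -8.50589913e-05]), 'position': array([0.2715977 , 0.56258896, 0.40390967]), 'tool_rot': array([[ 9.00532746e-01, -6.62730978e-04,  4.34787688e-01],
       [-4.34788193e-01, -1.35420676e-03,  9.00531728e-01],
       [-8.01784534e-06, -9.99998863e-01, -1.50765514e-03]]), 'wrist_force': array([ 0.52135502, -0.45926276,  0.45997017]), 'ft_torque': array([ 0.02342439, -0.04657931,  0.01456631]), 'gripper_width': 0.08779749804853944}
side {'image': 0, 'fx': 397.9988, 'fy': 397.9988, 'cx': 257.2741, 'cy': 197.3712, 'R': [[0.6789, -0.7341, 0.0148], [-0.4594, -0.4405, -0.7713], [0.5727, 0.5168, -0.6363]], 't': [-0.4098, 0.2887, 1.2498]}
top {'image': 0, 'fx': 366.0981, 'fy': 366.0981, 'cx': 254.2711, 'cy': 185.1733, 'R': [[-0.0244, -0.9995, 0.0196], [-0.9971, 0.0229, -0.0719], [0.0715, -0.0213, -0.9972]], 't': [-0.0168, 0.5498, 1.1941]}
wrist {'image': 0, 'fx': 288.2225, 'fy': 288.2225, 'cx': 258.0505, 'cy': 189.338, 'tool_from_camera': [[-0.002, 0.9678, 0.2518, -0.0688], [0.0007, -0.2518, 0.9678, 0.02], [1.0, 0.0021, -0.0002, -0.0007], [0.0, 0.0, 0.0, 1.0]]}
```

View pics/side0.png

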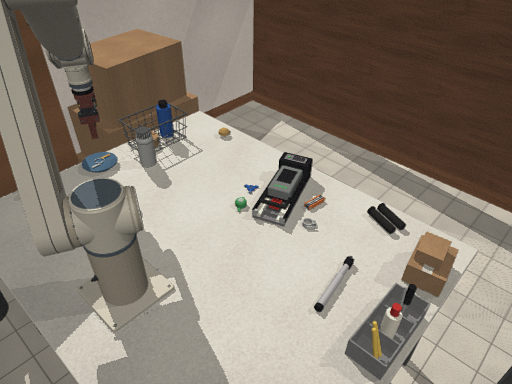

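View pics/top0.png

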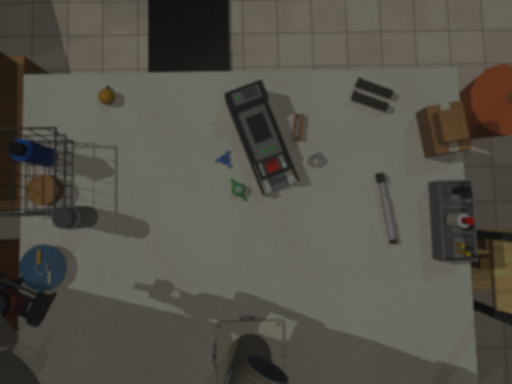

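View pics/wrist0.png

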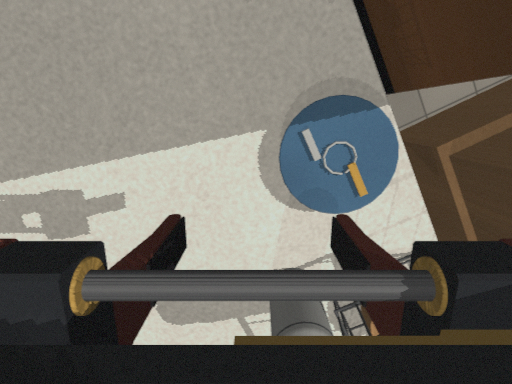

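```bash
cat > h.py <<'E'
from workcell import env
import cv2, numpy as np
def ray(c,u,v):
    R=np.array(c["R"]);t=np.array(c["t"])
    d=R.T@np.array([(u-c["cx"])/c["fx"],(v-c["cy"])/c["fy"],1]); return -R.T@t,d
def plane(c,u,v,z):
    o,d=ray(c,u,v); return o+d*(z-o[2])/d[2]
def wristcam():
    s=env.read_state(); c=env.camera("wrist"); c=dict(c)
    T=np.array(c["tool_from_camera"]); Rt=np.array(s["tool_rot"])
    Rw=Rt@T[:3,:3]; tw=Rt@T[:3,3]+s["position"]
    c["R"]=Rw.T; c["t"]=-Rw.T@tw; return c
def tri(c1,p1,c2,p2):
    o1,d1=ray(c1,*p1);o2,d2=ray(c2,*p2)
    A=np.stack([d1,-d2],1); k=np.linalg.lstsq(A,o2-o1,rcond=None)[0]
    a=o1+d1*k[0];b=o2+d2*k[1]; return (a+b)/2,np.linalg.norm(a-b)
def proj(c,X):
    p=np.array(c["R"])@np.array(X)+np.array(c["t"]); return np.array([c["fx"]*p[0]/p[2]+c["cx"],c["fy"]*p[1]/p[2]+c["cy"]])
def save(im,n): cv2.imwrite(f"pics/{n}.png",cv2.cvtColor(im,cv2.COLOR_RGB2BGR))
def redmask(im):
    h=cv2.cvtColor(im,cv2.COLOR_RGB2HSV)
    return (((h[...,0]<6)|(h[...,0]>174))&(h[...,1]>150)&(h[...,2]>70)).astype(np.uint8)
E
python3 - <<'E'
from h import *
a=env.camera("top");b=env.camera("side")
save(cv2.resize(a["image"][70:210,200:340],None,fx=4.2,fy=4.2,interpolation=2),"top_c")
save(cv2.resize(b["image"][140:240,230:340],None,fx=5,fy=5,interpolation=2),"side_c")
for c,roi in((a,(70,210,200,340)),(b,(140,240,230,340))):
    m=redmask(c["image"]); y0,y1,x0,x1=roi
    n,l,st,ce=cv2.connectedComponentsWithStats(m[y0:y1,x0:x1])
    for i in range(1,n):
        if st[i,4]>8: print(st[i],ce[i]+[x0,y0])
E
```

```text
[66 92 13 10 93] [272.11827957 166.6344086 ]
[41 58 11  6 43] [276.37209302 200.48837209]
[39 65 10  5 23] [273.52173913 207.26086957]
```

View pics/top_c.png

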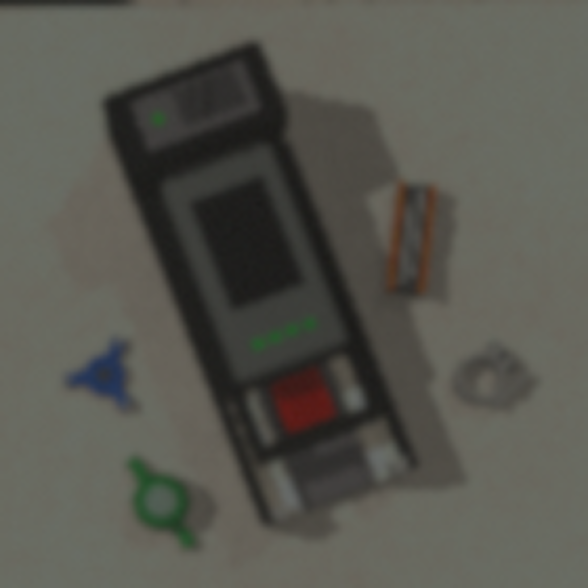

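View pics/side_c.png

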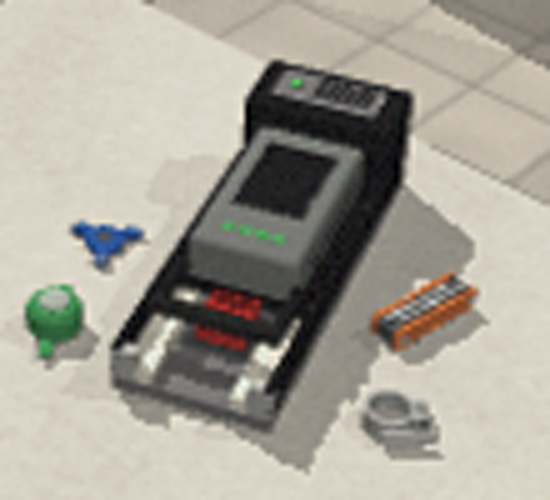

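Run:
```python
from h import *
a=env.camera("top");b=env.camera("side")
f=lambda px,py,z: plane(a,200+px/4.2,70+py/4.2,z)
L=f(263,524,.044);Rr=f(414,467,.044);BL=f(105,102,.095);BR=f(258,43,.095)
print(L,Rr,BL,BR)
d=(BL+BR)/2-(L+Rr)/2; print("yaw",np.degrees(np.arctan2(d[1],d[0])),np.linalg.norm(d[:2]))
n=L-Rr; print("perp",np.degrees(np.arctan2(n[1],n[0]))-90,np.linalg.norm(n[:2]))
print("catch",plane(a,272.1,166.2,.038))
```

```text
[ 0.51570194 -0.05560762  0.044     ] [ 0.55721242 -0.1740342   0.044     ] [0.83407247 0.05733777 0.095     ] [ 0.8775516  -0.05908976  0.095     ]
yaw 19.636256838166336 0.33907369262367176
perp 19.31640976016564 0.1254909320040317
catch [ 0.60902041 -0.08944345  0.038     ]
```

The top view shows the dock with its head away from the robot (yaw ≈ 19.5°) and the red catch at pixel (272,166). I'll move the closed fingers to a hover over the opening, jaws across the dock.

>>> drive_tool:
  commands:
    - [[33.7,-65,-4,0,0,-2.351,-1],[33.7,-65,-4,0,0,-2.351,-1],[33.7,-65,-4,0,0,-2.351,-1],[33.7,-65,-4,0,0,-2.351,-1],[33.7,-65,-4,0,0,-2.351,-1],[33.7,-65,-4,0,0,-2.351,-1],[33.7,-65,-4,0,0,-2.351,-1],[33.7,-65,-4,0,0,-2.351,-1],[33.7,-65,-4,0,0,-2.351,-1],[33.7,-65,-4,0,0,-2.351,-1],[33.7,-65,-4,0,0,-2.351,-1],[33.7,-65,-4,0,0,-2.351,-1],[33.7,-65,-4,0,0,-2.351,-1],[33.7,-65,-4,0,0,-2.351,-1],[33.7,-65,-4,0,0,-2.351,-1],[33.7,-65,-4,0,0,-2.351,-1],[33.7,-65,-4,0,0,-2.351,-1],[33.7,-65,-4,0,0,-2.351,-1],[33.7,-65,-4,0,0,-2.351,-1]]
  newtons: 30

```text
t: 2.25
position: [0.6085, -0.0865, 0.3648]
tool_rot: [[-0.941, -0.0, 0.337], [-0.337, 0.0, -0.941], [0.0, -1.0, -0.0]]
wrist_force: [-0.4, 0.0, 1.1]
gripper_width: 0.0003
```

Run:
```python
from h import *
import pickle
c=wristcam(); save(cv2.resize(c["image"],None,fx=1.5,fy=1.5,interpolation=2),"w1")
pickle.dump(c,open("w1.pkl","wb")); s=env.read_state(); print(s["position"],s["joint_positions"])
b=env.camera("top"); save(cv2.resize(b["image"][70:210,200:340],None,fx=4.2,fy=4.2,interpolation=2),"t1")
```

```text
[ 0.60849396 -0.08635938  0.36482584] [-1.60356204e-01  4.54384362e-01  1.68362703e+00  6.23561077e-05
  1.00357217e+00  1.06686483e+00]
```

View pics/w1.png

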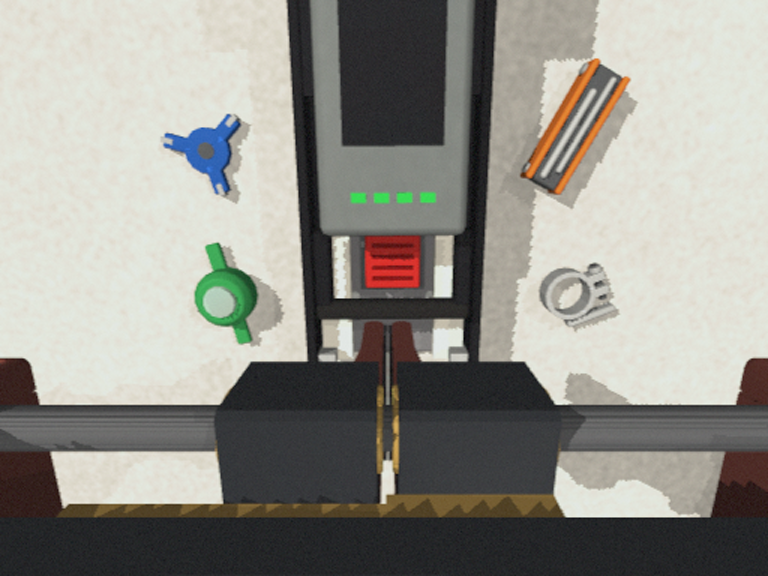

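Run:
```python
from h import *
import pickle
c=pickle.load(open("w1.pkl","rb")); im=c["image"]
m=redmask(im); m[:150]=0; m[200:]=0; m[:,:235]=0; m[:,290:]=0
cs,_=cv2.findContours(m,0,2); k=max(cs,key=cv2.contourArea); x,y,w,h=cv2.boundingRect(k); print("red",x,y,w,h)
g=im.sum(2)//3
for col in (226,228,292,294): print(col,g[150:225,col].tolist())
for row in (60,160,210): print(row,g[row,190:335].tolist())
```

```text
red 243 157 37 35
226 [134, 133, 127, 120, 106, 96, 92, 125, 185, 227, 226, 227, 226, 227, 225, 226, 226, 225, 226, 226, 225, 225, 225, 227, 229, 228, 229, 228, 229, 227, 229, 228, 228, 227, 228, 228, 229, 229, 228, 229, 229, 229, 227, 216, 228, 228, 227, 229, 218, 27, 32, 38, 44, 45, 46, 46, 48, 45, 44, 40, 40, 40, 78, 165, 202, 206, 226, 226, 229, 226, 211, 210, 210, 215, 228]
228 [134, 134, 128, 118, 110, 96, 93, 136, 212, 225, 223, 208, 207, 208, 212, 226, 227, 225, 222, 209, 208, 212, 225, 226, 225, 229, 226, 215, 215, 217, 227, 228, 227, 228, 225, 217, 229, 227, 229, 229, 228, 228, 228, 227, 228, 228, 228, 227, 217, 30, 35, 39, 38, 42, 43, 48, 45, 46, 45, 50, 41, 36, 87, 191, 225, 227, 224, 226, 229, 229, 228, 227, 229, 227, 227]
292 [132, 132, 124, 112, 106, 94, 95, 156, 183, 181, 169, 168, 168, 167, 168, 170, 168, 169, 169, 168, 168, 169, 170, 168, 169, 168, 175, 207, 224, 226, 226, 226, 226, 225, 226, 226, 226, 225, 225, 226, 225, 226, 225, 225, 225, 227, 224, 219, 121, 33, 35, 36, 42, 40, 43, 42, 46, 43, 44, 43, 44, 48, 105, 185, 186, 185, 184, 187, 198, 228, 230, 229, 228,
[... 1550 characters left out ...]
16, 32, 30, 30, 37, 40, 51, 131, 174, 171, 170, 165, 165, 169, 169, 168, 168, 167, 163]
210 [215, 211, 213, 212, 213, 214, 213, 215, 216, 218, 216, 213, 198, 132, 42, 35, 36, 33, 39, 32, 22, 34, 37, 46, 44, 46, 43, 38, 46, 41, 46, 46, 46, 45, 44, 43, 40, 40, 41, 45, 47, 41, 43, 44, 42, 43, 43, 39, 43, 45, 41, 40, 46, 47, 42, 48, 45, 47, 42, 46, 44, 45, 44, 45, 46, 45, 42, 41, 46, 44, 44, 47, 42, 43, 45, 46, 42, 42, 47, 46, 44, 43, 43, 45, 48, 44, 40, 44, 47, 40, 38, 43, 42, 47, 45, 42, 40, 42, 45, 45, 43, 44, 44, 42, 43, 40, 41, 45, 43, 42, 39, 42, 42, 46, 44, 43, 44, 46, 41, 41, 38, 30, 26, 19, 11, 27, 34, 32, 35, 35, 90, 144, 164, 164, 166, 167, 172, 170, 168, 169, 169, 168, 167, 163, 166]
```

Run:
```python
from h import *
import pickle
c=pickle.load(open("w1.pkl","rb")); s=env.read_state()
ml=[]
for r,l,rr in((60,194.5,328),(160,200.5,322.8),(210,203.3,320.1)):
    a=plane(c,l,r,.044);b=plane(c,rr,r,.044); ml.append((a+b)/2); print(a,b,np.linalg.norm(a-b))
ml=np.array(ml); d=ml[0]-ml[2]; yaw=np.arctan2(d[1],d[0]); print("yaw",np.degrees(yaw))
for i in (0,1):pass
ex=np.array([np.cos(yaw),np.sin(yaw),0]); ey=np.array([-ex[1],ex[0],0])
P=s["position"]
def loc(X): return np.round([(X-P)@ex*1000,(X-P)@ey*1000,X[2]*1000],1)
for n,(u,v,z) in dict(catch_front=(261.5,192,.038),bar_rear_low=(260,198.7,.044),bar_rear_top=(260,198.7,.058),bar_front_top=(260,212.3,.058),bodyfront_top=(260,156,.078),axis=(0,0,0)).items():
    if n!='axis': print(n,loc(plane(c,u,v,z)),plane(c,u,v,z))
print("axis",loc(ml[1]), loc(ml[2]))
t=np.array(s["tool_rot"]); print("tool yaw x",np.degrees(np.arctan2(-t[1,0],-t[0,0])))
# triangulate w/ top camera : catch front edge
a=env.camera("top");b=env.camera("side")
for nm,cc in(("top",a),("side",b)):
  for n,X in dict(catchfront=plane(c,261.5,192,.038)).items(): print(nm,n,proj(cc,X))
m=redmask(b["image"])[140:240,230:340]; ys,xs=np.nonzero(m)
save(cv2.resize(b["image"][160:230,240:330],None,fx=8,fy=8,interpolation=0),"s1")
```

```text
[0.69923447 0.01087847 0.044     ] [ 0.74292673 -0.11036576  0.044     ] 0.12887659464482254
[ 0.60811718 -0.02290418  0.044     ] [ 0.65165318 -0.14376719  0.044     ] 0.12846498484934696
[ 0.55618675 -0.04192357  0.044     ] [ 0.59967109 -0.16267294  0.044     ] 0.1283405539560011
yaw 20.159465738617826
catch_front [-15.4  -4.3  38. ] [ 0.59560613 -0.09570568  0.038     ]
bar_rear_low [-21.3  -2.6  44. ] [ 0.58946123 -0.09612815  0.044     ]
bar_rear_top [-17.1  -2.5  58. ] [ 0.59331936 -0.09462686  0.058     ]
bar_front_top [-32.   -2.4  58. ] [ 0.57932771 -0.09969481  0.058     ]
bodyfront_top [30.1 -2.6 78. ] [ 0.63767692 -0.07841166  0.078     ]
axis [21.1 -4.5 44. ] [-34.2  -4.4  44. ]
tool yaw x 19.662301703713045
top catchfront [274.12037269 170.2212368 ]
side catchfront [274.41626834 204.68901567]
```

View pics/s1.png

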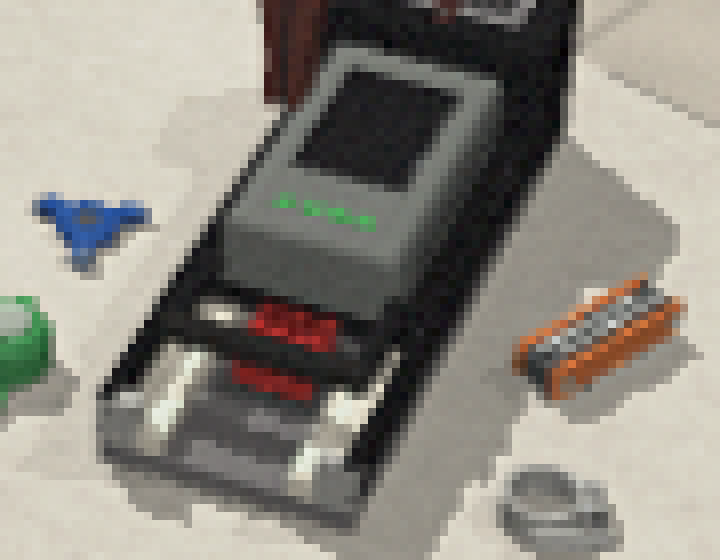

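Wrist view at 1.5x: the catch is at (392,262) and the bar spans rows 298–318. The finger is about 4 mm off the dock's axis and 0.5° off in yaw. I'll correct that, lower part-way and look again.

>>> drive_tool:
  commands:
    - [[0.15,-0.41,-3,0,0,0.007,-1],[0.15,-0.41,-6,0,0,0.007,-1],[0.15,-0.41,-8,0,0,0.007,-1],[0.15,-0.41,-9,0,0,0.007,-1],[0.15,-0.41,-9,0,0,0.007,-1],[0.15,-0.41,-9,0,0,0.007,-1]]

```text
t: 3.05
position: [0.6106, -0.0912, 0.2754]
tool_rot: [[-0.94, 0.001, 0.341], [-0.341, -0.0, -0.94], [-0.001, -1.0, 0.0]]
wrist_force: [-0.3, 0.4, 0.6]
gripper_width: 0.0002
```

Run:
```python
from h import *
import pickle
c=wristcam(); save(cv2.resize(c["image"],None,fx=1.5,fy=1.5,interpolation=2),"w2")
pickle.dump(c,open("w2.pkl","wb")); s=env.read_state(); print(s["position"],s["wrist_force"],s["tool_rot"][:,0])
b=env.camera("side"); save(cv2.resize(b["image"][150:230,240:330],None,fx=7,fy=7,interpolation=2),"s2")
```

```text
[ 0.61076323 -0.09124485  0.27584958] [-3.11694717e-04 -7.14625905e-01  3.90772151e-01] [-0.94002926 -0.3410898  -0.00165559]
```

View pics/w2.png

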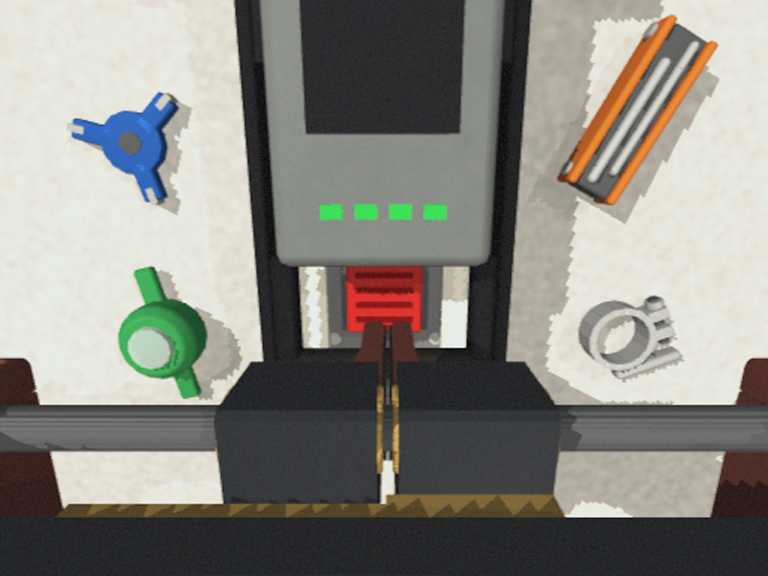

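View pics/s2.png

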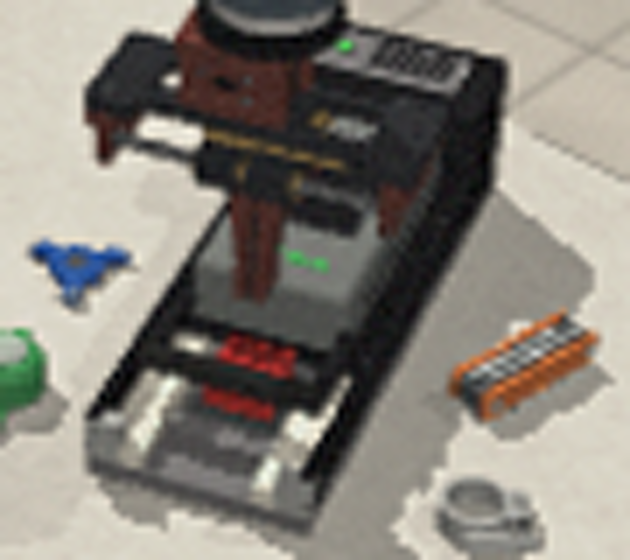

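Run:
```python
from h import *
import pickle
c1=pickle.load(open("w1.pkl","rb"));c2=pickle.load(open("w2.pkl","rb"))
g=c2["image"].astype(int)
m=redmask(c2["image"]); m[:150]=0;m[240:]=0;m[:,:215]=0;m[:,300:]=0
ys,xs=np.nonzero(m); print("red",xs.min(),xs.max(),ys.min(),ys.max())
gg=g.sum(2)//3
for col in (206,208,306): print(col,gg[165:245,col].tolist())
print(gg[195,195:320].tolist())
for col in (234,280): print(col,g[205:232,col,0].tolist())
s=env.read_state();t=s["tool_rot"];ex=-t[:,0];ey=np.array([-ex[1],ex[0],0]);P=s["position"]
loc=lambda X: np.round([(X-P)@ex*1000,(X-P)@ey*1000,X[2]*1000],1)
```

```text
red 231 281 178 220
206 [141, 138, 137, 140, 139, 137, 129, 124, 116, 109, 102, 92, 125, 229, 231, 231, 230, 227, 210, 214, 230, 230, 231, 231, 230, 231, 230, 231, 228, 209, 213, 230, 232, 233, 234, 233, 233, 233, 230, 217, 217, 220, 233, 232, 233, 231, 213, 190, 190, 195, 217, 217, 220, 231, 232, 229, 190, 191, 190, 195, 217, 217, 219, 234, 230, 213, 179, 56, 31, 26, 31, 35, 34, 44, 42, 43, 40, 39, 36, 35]
208 [138, 140, 139, 137, 139, 137, 131, 123, 118, 109, 99, 94, 125, 231, 231, 231, 230, 230, 230, 231, 231, 230, 230, 229, 229, 230, 230, 231, 232, 231, 229, 232, 233, 232, 233, 233, 233, 233, 232, 231, 234, 233, 233, 232, 233, 232, 233, 233, 233, 233, 233, 231, 233, 233, 233, 232, 233, 233, 233, 233, 233, 233, 232, 233, 232, 231, 205, 67, 31, 33, 27, 37, 37, 41, 37, 43, 36, 37, 43, 34]
306 [140, 141, 138, 138, 140, 138, 131, 124, 115, 108, 101, 96, 121, 195, 192, 192, 193, 193, 193, 193, 193, 193, 193, 195, 192, 195, 193, 193, 195, 193, 195, 193, 193, 194, 194, 204, 233, 233, 233, 233, 233, 234, 233, 233, 233, 233, 232, 233, 234, 232, 233, 234, 232, 233, 233, 233, 234, 233, 233, 
[... 209 characters left out ...]
, 93, 92, 94, 92, 92, 95, 90, 77, 67, 64, 67, 86, 102, 104, 108, 110, 100, 85, 82, 80, 80, 81, 76, 84, 83, 80, 71, 65, 73, 76, 79, 70, 62, 68, 55, 64, 67, 71, 69, 71, 78, 82, 80, 67, 61, 57, 64, 63, 63, 71, 59, 68, 84, 78, 68, 73, 97, 109, 102, 81, 79, 74, 67, 71, 70, 84, 97, 97, 96, 95, 99, 97, 95, 90, 112, 155, 174, 176, 176, 178, 179, 178, 184, 195, 192, 193, 195, 192, 186, 177, 176, 151, 78, 30, 28, 30, 39, 38, 39, 38]
234 [222, 224, 222, 223, 222, 222, 223, 222, 223, 223, 224, 224, 223, 221, 222, 204, 120, 95, 98, 96, 104, 106, 105, 104, 104, 104, 99]
280 [159, 159, 157, 157, 158, 156, 154, 150, 153, 151, 149, 147, 147, 145, 144, 138, 101, 97, 97, 100, 100, 106, 126, 139, 143, 138, 128]
```

Run:
```python
from h import *
import pickle
c1=pickle.load(open("w1.pkl","rb"));c2=pickle.load(open("w2.pkl","rb"))
s=env.read_state();t=s["tool_rot"];ex=-t[:,0].copy();ex[2]=0;ey=np.array([-ex[1],ex[0],0]);P=s["position"]
loc=lambda X: np.round([(X-P)@ex*1000,(X-P)@ey*1000,X[2]*1000],1)
# catch front corners
for n,p1,p2 in (("catch L",(243,192),(231,220.5)),("catch R",(280,192),(282,220.5)),("catch mid",(261.5,192),(256.5,220.5)),
  ("bar rear",(228,198.7),(208,232)),("bar rearR",(292,198.4),(306,232))):
    X,e=tri(c1,p1,c2,p2); print(n,loc(X),"gap mm",round(e*1000,1))
print("fixed z: catch",loc(plane(c2,256.5,220.5,.038)),"bar rear",loc(plane(c2,256.5,232,.044)),loc(plane(c2,256.5,232,.058)))
print("opening mid lateral",loc(plane(c2,(200+313)/2,195,.044)), "body front", loc(plane(c2,256.5,177.3,.078)),loc(plane(c2,256.5,177.3,.026)))
```

```text
catch L [-18.2  22.   28.8] gap mm 0.2
catch R [-18.8 -20.5  26.9] gap mm 0.5
catch mid [-18.7   0.8  27.2] gap mm 0.1
bar rear [-19.1  37.1  51.5] gap mm 1.0
bar rearR [-13.9 -31.9  65.5] gap mm 5.5
fixed z: catch [-14.6   0.7  38. ] bar rear [-22.    0.7  44. ] [-16.    0.6  58. ]
opening mid lateral [ 8.3  0.7 44. ] body front [29.4  0.6 78. ] [18.2  0.8 26. ]
```

Both views agree: lateral offset is under 1 mm, the fingertip's centre is at dock x ≈ -27 mm, and the bar's rear face is about 20 mm ahead of it. I'll lower into the loop.

>>> drive_tool:
  commands:
    - [[0,0,-2.5,0,0,0,-1],[0,0,-4.5,0,0,0,-1],[0,0,-5.2,0,0,0,-1],[0,0,-5.6,0,0,0,-1],[0,0,-6.0,0,0,0,-1],[0,0,-6.0,0,0,0,-1]]

```text
t: 3.75
position: [0.6104, -0.0913, 0.2153]
tool_rot: [[-0.94, 0.001, 0.341], [-0.341, -0.0, -0.94], [-0.001, -1.0, 0.0]]
wrist_force: [-1.5, 0.8, 3.3]
gripper_width: 0.0006
```

Run:
```python
from h import *
c=wristcam(); save(cv2.resize(c["image"],None,fx=1.5,fy=1.5,interpolation=2),"w3")
s=env.read_state(); print(s["position"],s["wrist_force"])
b=env.camera("side"); save(cv2.resize(b["image"][150:230,240:330],None,fx=7,fy=7,interpolation=2),"s3")
```

```text
[ 0.61037222 -0.0912966   0.21539269] [-2.8606285  -0.1462226   2.99089084]
```

View pics/w3.png

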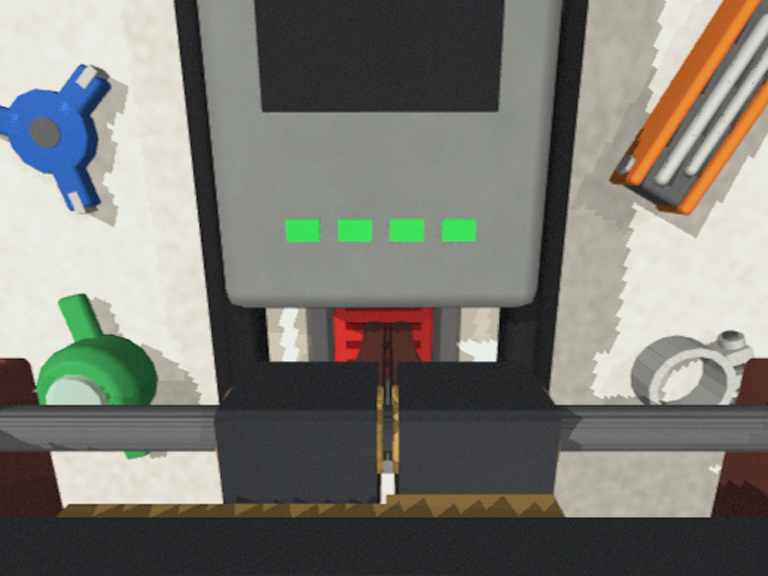

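View pics/s3.png

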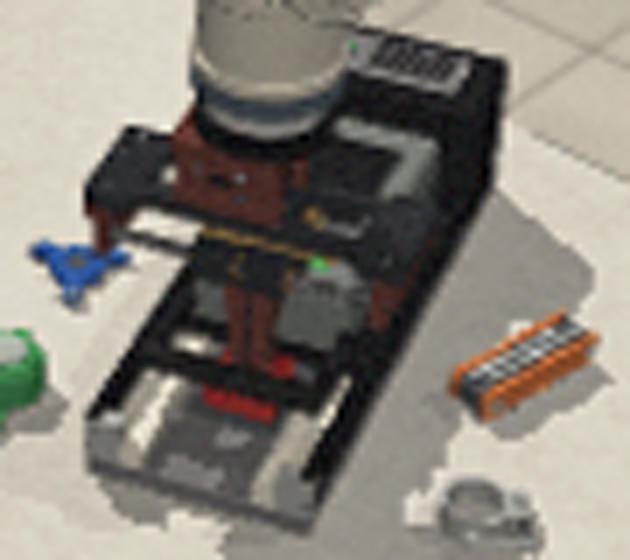

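The fingertip is in the loop on the red catch, with about 3 N upward at tip z ≈ 33 mm. Next I press it down.

>>> drive_tool:
  commands:
    - [[0,0,-0.4,0,0,0,-1],[0,0,-0.8,0,0,0,-1],[0,0,-1.1,0,0,0,-1],[0,0,-1.2,0,0,0,-1],[0,0,-1.2,0,0,0,-1],[0,0,-1.2,0,0,0,-1]]

```text
t: 4.45
position: [0.6106, -0.0913, 0.2029]
tool_rot: [[-0.94, 0.001, 0.341], [-0.341, -0.0, -0.94], [-0.001, -1.0, 0.001]]
wrist_force: [0.5, 0.4, 5.2]
gripper_width: 0.0005
```

Run:
```python
from h import *
b=env.camera("side"); save(cv2.resize(b["image"][150:230,240:330],None,fx=7,fy=7,interpolation=2),"s4")
s=env.read_state(); print(s["position"],s["wrist_force"])
```

```text
[ 0.61058118 -0.09130845  0.20291443] [ 0.78776459 -0.88051262  5.03494404]
```

View pics/s4.png

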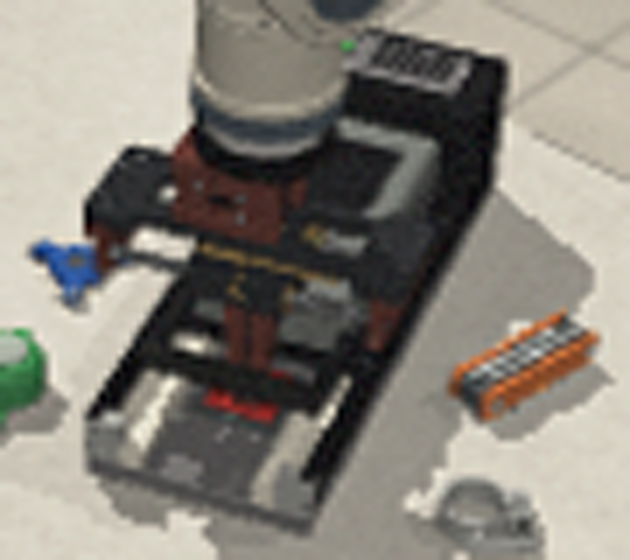

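The catch is down (tip z ≈ 21 mm, 5 N). Now I push along the dock's -x, slowly at first.

>>> drive_tool:
  commands:
    - [[-0.38,-0.14,0,0,0,0,-1],[-0.75,-0.27,0,0,0,0,-1],[-1.13,-0.41,0,0,0,0,-1],[-1.5,-0.55,0,0,0,0,-1],[-1.88,-0.68,0,0,0,0,-1],[-2.26,-0.82,0,0,0,0,-1],[-2.26,-0.82,0,0,0,0,-1]]

```text
t: 5.2
position: [0.5881, -0.0996, 0.2032]
tool_rot: [[-0.94, 0.003, 0.341], [-0.341, -0.0, -0.94], [-0.003, -1.0, 0.001]]
wrist_force: [4.9, 1.1, 3.8]
gripper_width: 0.0006
```

Run:
```python
from h import *
b=env.camera("side"); save(cv2.resize(b["image"][150:230,240:330],None,fx=7,fy=7,interpolation=2),"s5")
s=env.read_state(); print(s["position"],s["wrist_force"],s["gripper_width"])
```

```text
[ 0.58813947 -0.09961037  0.20319114] [4.97042219 0.84016047 3.80791302] 0.0001224285250797909
```

View pics/s5.png

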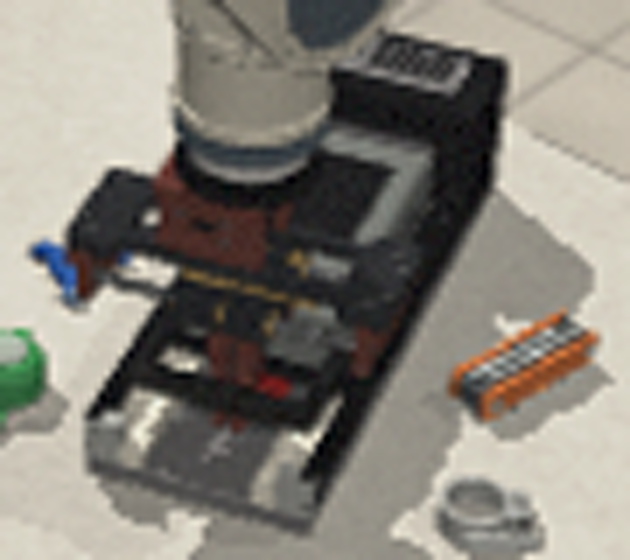

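The bar has moved with the finger (~12 mm) and the catch is now under the body. I'll keep going.

>>> drive_tool:
  commands:
    - [[-0.56,-0.2,0,0,0,0,-1],[-1.13,-0.41,0,0,0,0,-1],[-1.69,-0.61,0,0,0,0,-1],[-2.26,-0.82,0,0,0,0,-1],[-2.82,-1.03,0,0,0,0,-1],[-3.38,-1.23,0,0,0,0,-1],[-3.95,-1.44,0,0,0,0,-1],[-4.51,-1.64,0,0,0,0,-1],[-5.08,-1.85,0,0,0,0,-1],[-5.64,-2.05,0,0,0,0,-1],[-6.2,-2.26,0,0,0,0,-1],[-6.58,-2.39,0,0,0,0,-1],[-6.58,-2.39,0,0,0,0,-1]]

```text
t: 6.55
position: [0.5221, -0.1236, 0.2031]
tool_rot: [[-0.94, 0.003, 0.341], [-0.341, -0.001, -0.94], [-0.002, -1.0, 0.001]]
wrist_force: [4.7, -0.2, 3.1]
gripper_width: 0.0004
```

Run:
```python
from h import *
b=env.camera("side"); save(cv2.resize(b["image"][150:230,240:330],None,fx=7,fy=7,interpolation=2),"s6")
s=env.read_state(); print(s["position"],s["wrist_force"],s["gripper_width"])
```

```text
[ 0.52216119 -0.12362567  0.20307262] [4.12273151 0.43281281 2.81721448] 0.0004599648533318814
```

View pics/s6.png

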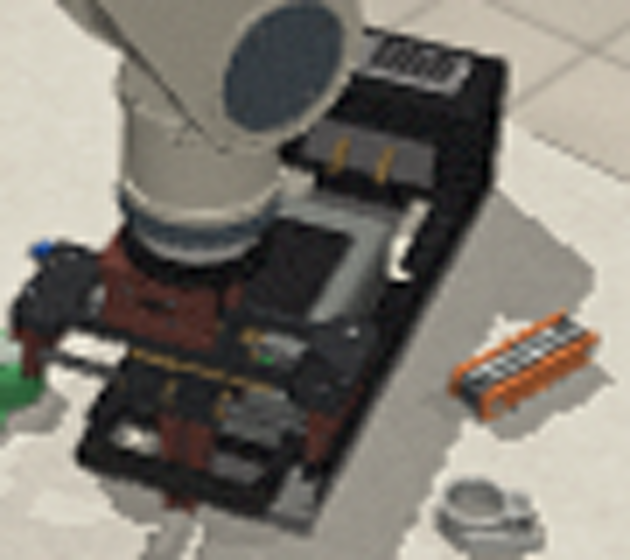

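>>> drive_tool:
  commands:
    - [[-0.19,-0.07,0,0,0,0,-1],[-0.38,-0.14,0,0,0,0,-1],[-0.56,-0.2,0,0,0,0,-1],[-0.56,-0.2,0,0,0,0,-1]]

```text
t: 7.0
position: [0.5168, -0.1255, 0.203]
tool_rot: [[-0.94, 0.003, 0.341], [-0.341, -0.0, -0.94], [-0.002, -1.0, 0.001]]
wrist_force: [6.1, 2.4, 4.0]
gripper_width: 0.0008
```

>>> drive_tool:
  commands:
    - [[-0.19,-0.07,0,0,0,0,-1],[-0.38,-0.14,0,0,0,0,-1],[-0.38,-0.14,0,0,0,0,-1]]

```text
t: 7.3
position: [0.5144, -0.1265, 0.2031]
tool_rot: [[-0.94, 0.007, 0.34], [-0.34, -0.0, -0.94], [-0.006, -1.0, 0.003]]
wrist_force: [13.1, 6.9, -3.1]
gripper_width: 0.0008
```

The push force jumped from about 6 N to 15 N while the motion stalled, so the battery is at the stops. I'll back the finger off the bar, then lift out.

>>> drive_tool:
  commands:
    - [[0.38,0.14,0,0,0,0,-1],[0.94,0.34,0,0,0,0,-1],[1.32,0.48,0,0,0,0,-1],[1.32,0.48,0,0,0,0,-1],[1.32,0.48,1,0,0,0,-1],[1.32,0.48,3,0,0,0,-1],[1.32,0.48,6,0,0,0,-1],[1.32,0.48,10,0,0,0,-1],[1.32,0.48,14,0,0,0,-1],[1.32,0.48,17,0,0,0,-1],[1.32,0.48,17,0,0,0,-1]]

```text
t: 8.4
position: [0.5264, -0.1223, 0.3776]
tool_rot: [[-0.94, 0.008, 0.341], [-0.341, -0.002, -0.94], [-0.007, -1.0, 0.005]]
wrist_force: [0.2, -0.2, -0.5]
gripper_width: 0.0004
```

Run:
```python
from h import *
import pickle
s=env.read_state(); print(s["position"],s["wrist_force"])
c=wristcam(); save(cv2.resize(c["image"],None,fx=1.5,fy=1.5,interpolation=2),"w7"); pickle.dump(c,open("w7.pkl","wb"))
b=env.camera("side"); save(cv2.resize(b["image"][150:230,240:330],None,fx=7,fy=7,interpolation=2),"s7")
```

```text
[ 0.52642902 -0.12233975  0.37760422] [ 0.17668012 -0.17614845 -0.45862794]
```

View pics/w7.png

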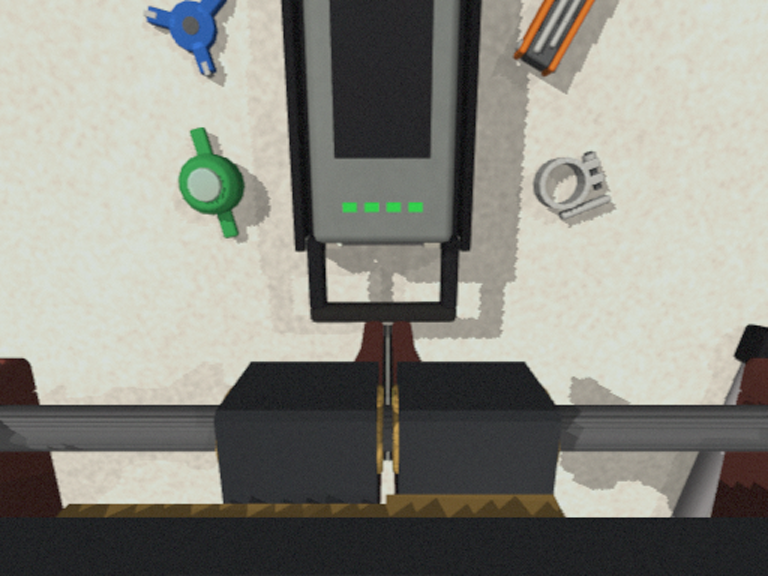

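View pics/s7.png

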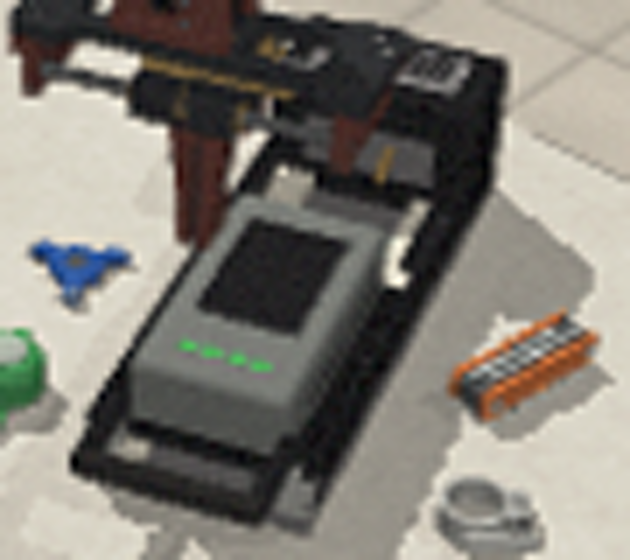

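The wrist view shows the battery drawn out, with the handle past the dock's end and the body front (row ~242) just short of the wall ends (row ~250). I'll check the travel with the green LEDs and the other objects' places.

Run:
```python
from h import *
import pickle
def leds(c):
    h=cv2.cvtColor(c["image"],cv2.COLOR_RGB2HSV); m=((h[...,0]>50)&(h[...,0]<75)&(h[...,1]>130)&(h[...,2]>150)).astype(np.uint8); m[:,:220]=0;m[:,300:]=0
    n,l,st,ce=cv2.connectedComponentsWithStats(m); ce=ce[1:][st[1:,4]>8]; return ce[np.argsort(ce[:,0])]
out=[]
for f in("w1","w7"):
    c=pickle.load(open(f+".pkl","rb")); p=leds(c); X=np.array([plane(c,u,v,.078) for u,v in p]); print(f,len(p),X.mean(0)); d=X[0]-X[-1]; print(" led-line yaw",np.degrees(np.arctan2(d[1],d[0]))-90); out.append(X.mean(0))
d=out[1]-out[0]; print("travel mm",np.linalg.norm(d)*1000,"dir",np.degrees(np.arctan2(-d[1],-d[0])))
c=pickle.load(open("w7.pkl","rb"))
a=plane(c,284/1.5+0,30/1.5,.044)
# other objects: compare w1 and w7 centroids on shelf
for n,lo,hi in(("blue",(100,120,60),(125,255,255)),("green",(55,100,30),(85,255,150)),("orange",(5,170,120),(18,255,255))):
    r=[]
    for f in("w1","w7"):
        c=pickle.load(open(f+".pkl","rb")); m=cv2.inRange(cv2.cvtColor(c["image"],cv2.COLOR_RGB2HSV),lo,hi); k,_=cv2.findContours(m,0,2); k=max(k,key=cv2.contourArea); M=cv2.moments(k); r.append(plane(c,M["m10"]/M["m00"],M["m01"]/M["m00"],.01)[:2])
    print(n,r)
a=env.camera("top"); o=cv2.imread("pics/top0.png"); save(np.hstack([cv2.cvtColor(o,cv2.COLOR_BGR2RGB)[70:260,200:410],a["image"][70:260,200:410]]),"cmp")
```

```text
w1 4 [ 0.65935276 -0.07208684  0.078     ]
 led-line yaw 20.36781719637149
w7 4 [ 0.57125629 -0.1046543   0.078     ]
 led-line yaw 19.962412499655798
travel mm 93.92352654752827 dir 20.288324882834544
blue [array([0.6418223 , 0.06639387]), array([0.64018099, 0.0665127 ])]
green [array([0.54194033, 0.01500105]), array([0.53774207, 0.01624243])]
orange [array([ 0.7507463 , -0.16955617]), array([ 0.72889228, -0.19210296])]
```

View pics/cmp.png

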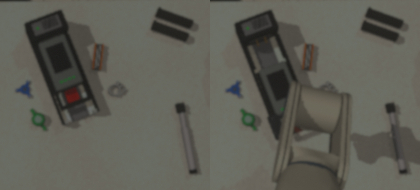

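```bash
python3 -c "
from workcell import env
print(env.read_state()['wrist_force']); print(env.hand_in())"
```

```text
[-0.7711206  -0.72779453 -0.04270755]
the job is handed in; nothing more can be done
None
```

I pressed the catch with the closed fingertips inside the handle loop and pushed the battery out to the end stops. I then backed the finger off the bar, lifted clear and handed the job in. The robot had used about 8.5 s; hand-in gives no verdict.

**Catch:** the fingertip was about 21 mm above the shelf with a 5 N reaction, so the catch was about 17 mm down before the push. I couldn't see it after the slide because the body covers it. That it is still down is inferred from where the battery lies.

**Travel:** the battery's LEDs moved 93.9 mm along the dock (94 mm expected), and yaw stayed within about 0.4°. The push force rose from about 6 N to 15 N when the battery met the stops.

**Hand and other things:** the wrist force was near zero after lifting clear. In the wrist pictures from before and after, the spoke wrench agreed within 2 mm and the light within about 4 mm. In the top view the multitool and the pump looked unmoved. I did not re-measure the canister, which was far from the path, or the seat clamp, which the arm hid in the last top view.

**Checks that disagreed:**
- The multitool's colour centroid shifted by about 30 mm, but it was cut off at the edge of the last wrist picture.
- The two-view height of the catch top came out at 27–29 mm, against the stated 38 mm. The fingertip's contact height agreed with 38 mm, so I relied on that.

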